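# Take the play out of a fraction collector's turntable bearing

## Task

Drops are missing the tubes because the fraction collector's turntable wobbles on its spindle. Rock its black hub gently side to side, first to the collector's left until it stops and then to its right (left and right as seen from the side with its keys), to feel the play; then turn the knurled nut on top clockwise until the play is taken up and the nut is finger-snug, without forcing it. Let go of the nut, push the hub left and then right once more to prove that it stands firm, then leave it and disturb nothing around it.

Things in the scene. Friction and masses are not known exactly. Their poses are not given: they have to be found in the camera images.
- collector: Fraction collector, a white bench instrument, housing 239 x 200 x 42 mm, fixed down. Origin: on its upright spindle's axis at worktop height. -x points to its front, where the keys and display are (128 mm from the origin); +x to its back (110 mm); +y to its left as seen from its keys; z up.
- drop_tip (a point): Tip of the collector's fixed drop arm, over the tube circle, 110 mm above the worktop. The arm runs from here to a post in the rear left corner (90 mm back and 80 mm left of the spindle); its top is 135 mm above the worktop.
- hub (a point): Black upright round hub of the turntable, 56 mm in diameter, from 95 to 145 mm above the worktop; the point is on its axis, 130 mm up, a good height to push. The tube plate at its foot is 168 mm in diameter, top 95 mm up; tubes stand on a 70 mm radius, up to 107 mm. Once firm it gives 0.2 to 0.5 mm per newton and springs back; prove it with 3 to 6 N each way.
- turntable: Hub, plate and tubes in one piece. Origin: in the foot of the hub, 50 mm above the worktop, where it leans about; z along the hub. It cannot spin (drive locked). Loose, 1 N leans the hub point freely 2.5 to 7 mm off upright, equally to each side, different each time (this is the play); then a springy stop gives 0.5 mm per newton: 3 to 5 N is enough there, 15 N harms the bearing. Let go, it stands upright.
- nut (a point): Knurled round aluminium knob of the nut on the spindle above the hub, 35 mm in diameter, 22 mm high (150 to 172 mm above the worktop), on a thin steel flange 38 mm in diameter; the thread's end stands 3 mm above it. The point is on its axis at half the knob's height. Clockwise from above tightens; the nut sinks 1.8 mm per radian (a quick thread).
- knurl_nut: The nut. Origin: centre of the flange's underside, 147.5 mm up; z up the spindle; the red dash on top lies along x. It runs at about 0.1 N m until it touches the bearing: 0.153 rad for each mm of play to one side (stop's give not counted), 0.39 to 1.05 rad in all. Finger-snug is 0.2 rad past that touch (0.12 to 0.27); twice that is too tight. It stays where it is left.
- beaker: Clear beaker, 51 mm in diameter, 66 mm high, standing farthest behind the collector; leave alone. Origin: centre of its underside.
- tube_rack: Yellow rack with small tubes, 130 x 58 x 43 mm, behind the collector on its right; leave alone. Origin: centre of its underside.
- vial: Small vial with a green cap, 26 mm in diameter, 54 mm high, close behind the collector; leave alone. Origin: centre of its underside.
- bottle: White bottle with a blue cap, 56 mm in diameter, 111 mm high, behind the collector on its left; leave alone. Origin: centre of its underside.

How it is judged:
On the way, in this order (a step that is already met when the one before it is completed fails the run):
1. the hub is rocked to the left against the stop of its play (y of hub in the frame of collector above 0.002 m and contact force between knurl_nut and turntable above 4 N), for 0.1 s.
2. the hub is rocked to the right against the stop of its play (y of hub in the frame of collector below -0.002 m and contact force between knurl_nut and turntable above 4 N), for 0.1 s.
3. the nut is turned until it presses on the bearing with 8 to 28 N, nothing holding the turntable (contact force between knurl_nut and turntable between 8 and 28 N and contact force between the fingers and turntable below 0.2 N), for 0.3 s.
4. the hub is pushed to the left (a few newtons) and stands firm, moving less than 2.5 mm (y of hub in the frame of collector between 0.0004 and 0.0025 m and contact force between knurl_nut and turntable above 8 N and contact force between the fingers and turntable above 0.5 N), for 0.1 s.
5. the hub is pushed to the right (a few newtons) and stands firm, moving less than 2.5 mm (y of hub in the frame of collector between -0.0025 and -0.0004 m and contact force between knurl_nut and turntable above 8 N and contact force between the fingers and turntable above 0.5 N), for 0.1 s.
At the end, for the whole second after the job is handed in: The nut presses on the bearing with 8 to 24 N (about 0.12 to 0.27 rad past the first touch, the play gone); the hub stands upright within 0.4 mm; the beaker, the tube rack, the vial and the bottle stand within 10 mm of where they were and are at rest (contact force between knurl_nut and turntable between 8 and 24 N and y of hub in the frame of collector between -0.0004 and 0.0004 m and distance of each of beaker, tube_rack, vial, bottle from where it was at the start of the episode below 0.01 m and linear speed of each of beaker, tube_rack, vial, bottle below 0.02 m/s).
It fails at once if the beaker is pushed more than 10 mm or tipped (distance of beaker from where it was at the start of the episode above 0.01 m or angle between beaker's own z axis and vertical above 0.3 rad).
It fails at once if the tube rack is pushed more than 10 mm or tipped (distance of tube_rack from where it was at the start of the episode above 0.01 m or angle between tube_rack's own z axis and vertical above 0.3 rad).
It fails at once if the vial is pushed more than 10 mm or tipped (distance of vial from where it was at the start of the episode above 0.01 m or angle between vial's own z axis and vertical above 0.3 rad).
It fails at once if the bottle is pushed more than 10 mm or tipped (distance of bottle from where it was at the start of the episode above 0.01 m or angle between bottle's own z axis and vertical above 0.3 rad).
It fails at once if the bearing is loaded with more than 60 N: the nut overtightened or the hub forced with some 15 N or more (contact force between knurl_nut and turntable above 60 N).
It also fails if it takes over 54 s, if anything falls off the work surface, if the arm or the gripper's body presses on something with over 40 N, if the wrist force passes 120 N, or if a joint passes its speed limit or range.

## Robot

A 7-joint arm with a two-finger parallel gripper is mounted at the origin on the work surface; the furniture and walls round the work are solid. World frame = base frame: x ahead of the robot, y to its left, z up, the work surface at z = 0. Lengths are in m, angles in rad, forces in N, time in s.
With the tool pointing down it reaches from about 0.425 to 0.925 m from the base axis. Payload 6.8 kg.
Tool frame: the origin (TCP) lies on the centre line of the jaws, within the pads' length; the fingertips stand 8 mm ahead of it and the grasp point (between the pads) lies 11 mm behind it (bot.tips_ahead is the distance from the TCP to the fingertips, in m); z points along the fingers, y is the line along which they close (so a half turn about z gives the same grasp; the last joint's range is limited). The gripper opens to 85 mm and grips with 20 to 120 N. Pads are 22 mm wide; open, the fingers measure 114 mm over their backs; the gripper's body (76 mm by 85 mm) begins 54 mm behind the grasp point. The pads swing forward as they close: fully open they stand 13 mm farther back than shut.
Start: joints at [1.226, 0.477, 0.022, 1.555, -0.011, 1.109, -0.083], TCP at [0.158, -0.656, 0.239] pointing down, gripper open.
Joint ranges: [-2.96, 2.96], [-0.34, 2.1], [-1.41, 1.46], [0.24, 2.44], [-1.37, 4.51], [0.17, 1.92], [-2.96, 2.96]. Speed limits (rad/s): [2.39, 2.39, 3.14, 3.14, 3.14, 3.14, 3.14].

## Interface

Orientations are given as a unit quaternion [w, x, y, z].
In Python, from station import bot gives the robot as it stands.
- The arm moves only by the tool send_rows, never from a script. Its argument "deltas" is text: rows parted by semicolons, each of 4 numbers parted by spaces: the shift along the tool's x, y, z in m, then the turn about the tool's z in degrees. In form: x y z spin; .... A call has 1 to 5 rows; each row is the pose to reach, as a shift and turn from the pose commanded when the call began, along the tool's axes at that moment; what a row does not reach only later rows make up. A row lasts 1/10 s, in which the tool goes at most 50 mm and 8.59 degrees, less where a joint would pass 70% of its speed; a pose out of reach is approached as far as the arm can. A call with a gripper value outside its range is refused whole. "claw" is the opening, from 0 (shut) to 1 (fully open), set as the call begins (left out, the last holds). The fingers move at their own pace and stop on an object; "force" is the grip in N (left out, the last holds). Time passes only in rows, so rows that repeat a pose let the fingers close. It gives the time, the measured TCP pose, the force, the opening and the grip force at its end, in the units of the state.
- bot.get_obs(): the state, without advancing time (a new reading comes with each control period).
- bot.read_camera(name): name is "side" or "top"; returns a dict with "img" (420x560x3 uint8, red, green, blue), "depth" (420x560 float32, m along the optical axis (not along the pixel's ray), 0 where there is no reading), "fx", "fy", "cx", "cy" (pixels), "camera_from_world" (4x4, takes a point from world to camera coordinates). Camera axes: x right, y up, looking along -z (the intrinsics and any distortion apply to the point x, -y, -z); pixel columns grow to the right and rows downward; lengths in m; the calibration is good to about 2 mm. A picture is of the moment at which its call begins.
- bot.hand_in(): hands the job in; it is judged then, once.
Trained networks look in a picture, given as the dict that the camera call returned (one of the last four; its "shot" number tells which), for a name from the list of things; names that differ only in an ending like _2 or _b are one class to them, and where a whole thing is asked for, a point or a joint stands for the part that bears it (a point fixed in the world has none). Each returns a list of dicts, best first, with "confidence" (0 to 1); they miss things now and then, are a little off and sometimes report something else, mostly with a low value. They report only what shows in the picture. A call takes as long as a camera call.
- bot.masks_of(picture, query): "mask" (420x560 bool, what is visible of it).
- bot.landmark_of(picture, query): "xyz" ([x, y, z] in m, in world coordinates, good to about 4 mm: a listed point, or the origin of a listed thing).
The state is a dict: "t": time; "q": joint angles; "joint_vel": joint speeds; "joint_torque": joint torques, N m; "eef_pos": TCP position; "tool_rot": TCP orientation; "contact_force": force on the tool from outside, world axes, zero at the start; "torque": the same for the moment, N m; "gripper_width": opening from 0.0 (shut) to 1.0 (fully open); "grasp_force": force on a finger pad.
Only numpy, scipy, OpenCV 4.12 (cv2) and the standard library are available. Lean on these libraries where they do the work, as an engineer would, in place of code of your own. Each camera call takes 0.05 s, during which the arm holds its last target. There are 200 camera calls.

## Working session

There is one attempt and no reset: what is moved stays moved. The work goes in short steps, Python scripts to look and compute and a tool call to move; the robot and the scene stay as the last step left them, time stands still between calls to the robot, and variables do not carry over. Pictures are saved under pics/ and viewed, at most 10 in all, crops included, and the job is handed in when it is done.

Besides the shell and the picture viewer there is one more tool, called as name(argument=value, ...) on one line, values as JSON. send_rows: Moves the arm, as the interface text tells. Its arguments: {"type":"object","properties":{"deltas":{"type":"string"},"claw":{"type":"number"},"force":{"type":"number"}},"required":["deltas"]}

```bash
mkdir -p pics; cat > h.py <<'E'
from station import bot
import numpy as np, cv2
E
python3 - <<'E'
from h import *
o=bot.get_obs(); print({k:np.round(v,4) for k,v in o.items()})
ims=[]
for n in("side","top"):
    p=bot.read_camera(n); ims.append(p["img"])
    c=np.linalg.inv(p["camera_from_world"]); print(n,"cam",c[:3,3].round(3),"look",(-c[:3,2]).round(2))
    for k in("collector","drop_tip","hub","turntable","nut","knurl_nut","beaker","tube_rack","vial","bottle"):
        r=bot.landmark_of(p,k)
        print(k,[(np.round(d["xyz"],4).tolist(),round(d["confidence"],2)) for d in r[:2]])
cv2.imwrite("pics/a.png",cv2.resize(np.vstack(ims),None,fx=.71,fy=.71)[:,:,::-1])
E
```

```text
{'t': np.float64(0.0), 'q': array([ 1.2259,  0.4778,  0.0223,  1.5564, -0.0115,  1.1093, -0.0831]), 'joint_vel': array([ 0.0017,  0.0001,  0.0017, -0.0009,  0.0013, -0.0005, -0.0008]), 'joint_torque': array([ 4.00000e-04, -5.96453e+01,  1.60780e+00, -2.81191e+01,
        1.23000e-02,  9.40000e-03,  0.00000e+00]), 'eef_pos': array([ 0.1582, -0.6556,  0.2383]), 'tool_rot': array([-9.000e-04,  9.930e-01,  1.181e-01, -2.000e-04]), 'contact_force': array([ 0.1465, -1.2546, -0.1991]), 'torque': array([0.0127, 0.0313, 0.0159]), 'grasp_force': np.float64(0.0), 'gripper_width': np.float64(0.9998)}
side cam [ 0.913 -0.839  0.707] look [-0.52  0.51 -0.69]
collector [([0.3426, -0.4996, 0.0016], 0.9)]
drop_tip [([0.3462, -0.4343, 0.111], 0.97)]
hub []
turntable [([0.3436, -0.4986, 0.0465], 0.61)]
nut [([0.3398, -0.5042, 0.1632], 0.66)]
knurl_nut [([0.3417, -0.5018, 0.1452], 0.9)]
beaker [([0.345, -0.499, 0.0486], 0.41)]
tube_rack [([0.5338, -0.4161, 0.0024], 0.66)]
vial [([0.4271, -0.3965, -0.0015], 0.87)]
bottle [([0.4244, -0.322, -0.0002], 0.84)]
top cam [ 0.324 -0.406  0.965] look [ 0.15 -0.01 -0.99]
collector [([0.3423, -0.5047, -0.0047], 0.84), ([0.3461, -0.4298, 0.1076], 0.33)]
drop_tip [([0.3453, -0.4289, 0.1109], 0.77)]
hub [([0.3452, -0.4984, 0.1291], 0.86), ([0.3449, -0.5017, 0.0514], 0.22)]
turntable [([0.3449, -0.5021, 0.0447], 0.74), ([0.4207, -0.3203, -0.0006], 0.74)]
nut [([0.3413, -0.5062, 0.1615], 0.57)]
knurl_nut [([0.3418, -0.5037, 0.1476], 0.73), ([0.3469, -0.4981, 0.1286], 0.54)]
beaker [([0.4225, -0.3193, -0.0009], 0.68), ([0.4945, -0.2891, 0.0002], 0.62)]
tube_rack [([0.536, -0.4151, -0.0002], 0.72), ([0.4952, -0.2874, 0.0003], 0.7)]
vial [([0.4233, -0.4, -0.0012], 0.61)]
bottle [([0.4247, -0.3222, 0.0014], 0.58)]
```

View pics/a.png

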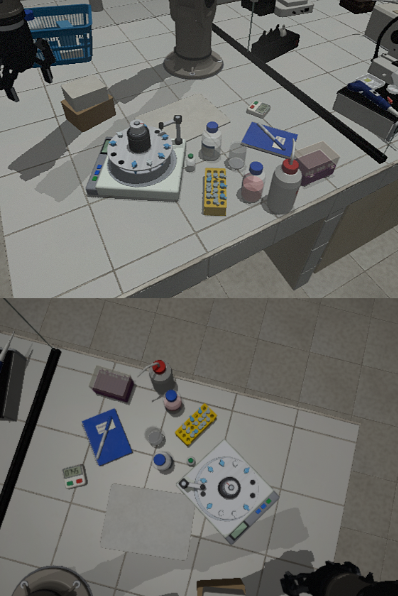

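```bash
python3 - <<'E'
from h import *
print(bot.tips_ahead)
for n in("top","side"):
    p=bot.read_camera(n); d=p["depth"]; v,u=np.nonzero(d>0); z=d[v,u]
    print(n,p["fx"],[k for k in p if k not in("img","depth")])
    P=np.c_[(u-p["cx"])/p["fx"]*z,-(v-p["cy"])/p["fy"]*z,-z,np.ones_like(z)]
    W=(P@np.linalg.inv(p["camera_from_world"]).T)[:,:3]
    near=np.hypot(W[:,0]-.343,W[:,1]+.502)
    s=W[(near<.17)&(W[:,2]>.034)&(W[:,2]<.05)]
    if n=="top":
        pts=s[:,:2].astype(np.float32); print("housing",len(s),cv2.minAreaRect(pts),cv2.boxPoints(cv2.minAreaRect(pts)).round(3).tolist())
    for lo,hi,r in((.162,.185,.03),(.138,.149,.04),(.09,.098,.1)):
        q=W[(near<r)&(W[:,2]>lo)&(W[:,2]<hi)]
        if len(q)>5: 
            c,rad=cv2.minEnclosingCircle(q[:,:2].astype(np.float32)); print(lo,len(q),"circ",np.round(c,4),round(rad,4),"mean",q.mean(0).round(4),"max",q[:,2].max().round(4))
    im=p["img"]; Q=p["camera_from_world"]@[.343,-.502,.15,1]; uu=int(p["cx"]+p["fx"]*Q[0]/-Q[2]); vv=int(p["cy"]+p["fy"]*Q[1]/Q[2])
    cv2.imwrite(f"pics/b_{n}.png",cv2.resize(im[max(vv-80,0):vv+80,max(uu-100,0):uu+100],None,fx=2,fy=2,interpolation=2)[:,:,::-1]); print(uu,vv)
a=cv2.imread("pics/b_top.png");b=cv2.imread("pics/b_side.png");h=min(a.shape[0],b.shape[0]);cv2.imwrite("pics/b.png",np.hstack([a[:h],b[:h]]))
E
```

```text
0.008
top 445.3650807507869 ['fx', 'fy', 'cx', 'cy', 'camera_from_world', 'shot']
housing 4310 ((0.3482142686843872, -0.4954942464828491), (0.2669910490512848, 0.2000066041946411), 42.88338851928711) [[0.18199999630451202, -0.5130000114440918], [0.3179999887943268, -0.6600000262260437], [0.5139999985694885, -0.4779999852180481], [0.3779999911785126, -0.3310000002384186]]
0.162 308 circ [ 0.342  -0.5006] 0.0179 mean [ 0.3421 -0.5001  0.1718] max 0.1766
0.138 400 circ [ 0.3424 -0.5006] 0.0282 mean [ 0.3419 -0.4986  0.1447] max 0.149
0.09 4525 circ [ 0.3423 -0.5007] 0.0839 mean [ 0.3411 -0.5015  0.0947] max 0.098
324 266
side 482.7730468775677 ['fx', 'fy', 'cx', 'cy', 'camera_from_world', 'shot']
0.162 272 circ [ 0.3428 -0.5031] 0.0183 mean [ 0.3459 -0.5047  0.1698] max 0.1747
0.138 342 circ [ 0.344  -0.5028] 0.0288 mean [ 0.3532 -0.509   0.1435] max 0.149
0.09 3227 circ [ 0.3421 -0.5025] 0.0856 mean [ 0.3558 -0.5135  0.0939] max 0.098
193 182
```

View pics/b.png

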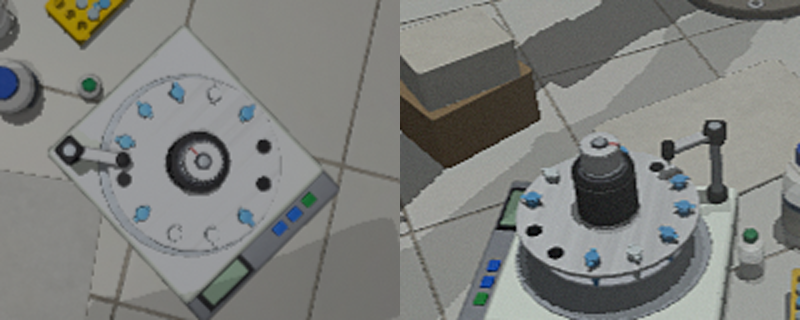

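send_rows(deltas="0.03 -0.015 0 -6; 0.06 -0.03 0 -12; 0.09 -0.045 0 -18; 0.12 -0.06 0 -24; 0.15 -0.075 0 -29.2", claw=1, force=20)

```text
t: 1.7
eef_pos: [0.2875, -0.5472, 0.2395]
tool_rot: [0.0, 0.93, 0.366, 0.0]
contact_force: [0.2, -0.6, -0.7]
gripper_width: 1.0
grasp_force: 0.0
```

```bash
cat >> h.py <<'E'
def st(c=(.3425,-.5015),yaw=42.8):
    "TCP in collector frame (mm), tool-x heading, force in collector frame"
    o=bot.get_obs(); a=np.radians(yaw); R=np.array([[np.cos(a),np.sin(a)],[-np.sin(a),np.cos(a)]])
    w,x,y,z=o["tool_rot"]; tx=np.degrees(np.arctan2(2*(x*y+w*z),1-2*(y*y+z*z)))
    p=R@(o["eef_pos"][:2]-c)*1e3; f=R@o["contact_force"][:2]
    print("t%.2f p %.2f %.2f z%.2f hdg%.2f F %.2f %.2f %.2f Tz %.4f w%.4f g%.1f"%(o["t"],*p,o["eef_pos"][2]*1e3,tx,*f,o["contact_force"][2],o["torque"][2],o["gripper_width"],o["grasp_force"]))
    return o
E
python3 -c "from h import *; print(st()['q'])"
```

```text
t1.70 p -71.42 3.85 z239.48 hdg42.99 F -0.28 -0.60 -0.75 Tz -0.0026 w1.0000 g0.0
[ 1.08889809  0.38849012 -0.13491636  1.69072387  0.05833878  1.06589507
  0.11526554]
```

send_rows(deltas="0.025 0.0013 0; 0.05 0.0026 0; 0.0714 0.0038 0; 0.0714 0.0038 0; 0.0714 0.0038 0")

```text
$.deltas[0]: bad value
```

```bash
python3 -c "from h import *; st()"
```

```text
t1.70 p -71.42 3.85 z239.48 hdg42.99 F -0.28 -0.60 -0.75 Tz -0.0026 w1.0000 g0.0
```

send_rows(deltas="0.025 0.0013 0 0; 0.05 0.0026 0 0; 0.0714 0.0038 0 0; 0.0714 0.0038 0.02 0; 0.0714 0.0038 0.04 0")

```text
t: 2.2
eef_pos: [0.3429, -0.5022, 0.1997]
tool_rot: [0.001, 0.931, 0.365, 0.0]
contact_force: [-0.2, -1.0, 0.6]
gripper_width: 0.997
grasp_force: 0.0
```

```bash
python3 -c "
from h import *; st()
ims=[bot.read_camera(n)['img'] for n in ('top','side')]
cv2.imwrite('pics/c.png',np.hstack([cv2.resize(ims[0][180:350,220:420],None,fx=2,fy=2),cv2.resize(ims[1][60:230,90:290],None,fx=2,fy=2)])[:,:,::-1]); st()"
```

```text
t2.20 p -0.14 -0.76 z199.65 hdg42.87 F -0.84 -0.62 0.58 Tz 0.0288 w0.9969 g0.0
t2.30 p -1.02 1.79 z196.79 hdg42.79 F -0.67 0.63 0.18 Tz 0.0619 w1.0017 g0.0
```

View pics/c.png

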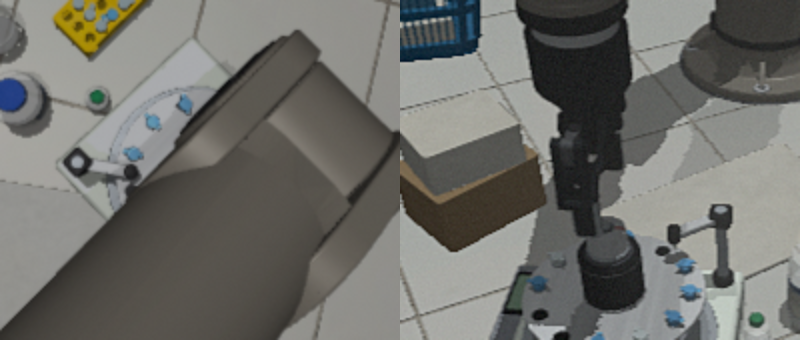

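send_rows(deltas="0 0 0 0; 0 0 0 0")

```text
t: 2.5
eef_pos: [0.3419, -0.5031, 0.2005]
tool_rot: [0.001, 0.931, 0.364, 0.0]
contact_force: [1.0, 0.5, -0.0]
gripper_width: 0.998
grasp_force: 0.0
```

```bash
cat >> h.py <<'E'
def cloud(n,c=(.3425,-.5015),yaw=42.8):
    p=bot.read_camera(n); d=p["depth"]; v,u=np.nonzero(d>0); z=d[v,u]
    P=np.c_[(u-p["cx"])/p["fx"]*z,-(v-p["cy"])/p["fy"]*z,-z,np.ones_like(z)]
    W=(P@np.linalg.inv(p["camera_from_world"]).T)[:,:3]; a=np.radians(yaw)
    return np.c_[(W[:,:2]-c)@np.array([[np.cos(a),-np.sin(a)],[np.sin(a),np.cos(a)]]),W[:,2]]*1e3
E
python3 -c "
from h import *
for i in range(3): st(); W=cloud('side')
n=np.hypot(W[:,0],W[:,1])<75
for lo in range(140,260,5):
    q=W[n&(W[:,2]>=lo)&(W[:,2]<lo+5)]
    if len(q)>3: print(lo,len(q),np.percentile(q,[3,97],axis=0)[:,:2].round(1).tolist())
"
```

```text
t2.50 p -1.53 -0.77 z200.51 hdg42.74 F 1.05 -0.33 -0.00 Tz -0.0136 w0.9977 g0.0
t2.55 p -1.54 -0.81 z200.59 hdg42.74 F -0.01 -0.23 -1.16 Tz -0.0386 w1.0004 g0.0
t2.60 p -1.51 -0.72 z200.51 hdg42.75 F -0.08 -0.58 0.12 Tz -0.0095 w0.9989 g0.0
140 231 [[-25.8, -27.1], [25.1, 15.0]]
145 87 [[-21.2, -24.9], [21.9, 12.0]]
150 42 [[-14.4, -18.0], [16.8, -0.6]]
155 50 [[-15.6, -18.5], [16.3, -1.1]]
160 43 [[-14.6, -18.2], [15.9, -2.0]]
165 66 [[-12.7, -17.9], [16.2, 10.2]]
170 123 [[-7.8, -15.2], [14.3, 13.3]]
200 9 [[-6.4, -51.0], [3.6, 42.1]]
205 34 [[-10.4, -52.2], [7.8, 43.3]]
210 49 [[-12.6, -57.7], [8.9, 46.2]]
215 57 [[-10.3, -58.6], [8.6, 43.0]]
220 51 [[-12.3, -58.4], [8.6, 44.3]]
225 60 [[-10.2, -59.1], [8.9, 45.4]]
230 58 [[-9.5, -59.2], [8.8, 42.1]]
235 39 [[-7.5, -58.4], [9.1, 43.7]]
240 20 [[0.4, -52.9], [9.6, 49.7]]
245 18 [[2.7, -57.9], [11.3, 47.4]]
250 41 [[-9.8, -74.3], [11.0, 60.4]]
255 77 [[-12.5, -74.2], [11.6, 65.4]]
```

send_rows(deltas="0.0015 -0.0005 0.015 0; 0.0015 -0.0005 0.03 0; 0.0015 -0.0005 0.045 0; 0.0015 -0.0005 0.06 0; 0.0015 -0.0005 0.07 0", claw=0.88)

```text
t: 3.15
eef_pos: [0.3417, -0.5002, 0.1269]
tool_rot: [-0.001, 0.931, 0.365, -0.0]
contact_force: [-0.6, -0.7, 0.2]
gripper_width: 0.883
grasp_force: 0.0
```

send_rows(deltas="0 0 0.008 0; 0 0 0.008 0; 0 0 0.008 0")

```text
t: 3.45
eef_pos: [0.3425, -0.5012, 0.1214]
tool_rot: [0.0, 0.931, 0.365, 0.0]
contact_force: [-0.5, -0.4, 0.8]
gripper_width: 0.88
grasp_force: 0.0
```

```bash
python3 -c "
from h import *
F=[]
for i in range(8): o=st() if i in(0,7) else bot.get_obs(); F.append(np.r_[o['contact_force'],o['torque']]); W=cloud('side')
print(np.mean(F,0).round(3),np.std(F,0).round(3))
n=np.hypot(W[:,0],W[:,1])<75
for lo in range(110,160,5):
    q=W[n&(W[:,2]>=lo)&(W[:,2]<lo+5)&(W[:,1]<-30)]
    if len(q)>3: print(lo,len(q),np.percentile(q,[3,97],axis=0)[:,:2].round(1).tolist())
"
```

```text
t3.45 p 0.22 0.21 z121.44 hdg42.77 F -0.65 0.01 0.80 Tz 0.0132 w0.8800 g0.0
t3.80 p 0.21 0.27 z121.72 hdg42.77 F -0.39 0.31 0.39 Tz -0.0335 w0.8779 g0.0
[ 0.007 -0.078  0.118 -0.009 -0.006 -0.003] [0.541 0.388 0.418 0.024 0.018 0.032]
120 10 [[-6.6, -46.7], [7.7, -43.7]]
125 9 [[-10.6, -49.1], [10.2, -43.5]]
130 27 [[-11.3, -52.3], [10.5, -41.9]]
135 33 [[-10.8, -53.1], [10.4, -39.4]]
140 23 [[-8.0, -53.8], [10.1, -43.4]]
145 31 [[-7.3, -53.5], [10.5, -41.9]]
150 22 [[-6.5, -52.9], [10.7, -40.2]]
155 5 [[-3.5, -54.5], [9.7, -43.6]]
```

send_rows(deltas="0 -0.004 0 0; 0 -0.007 0 0; 0 -0.009 0 0; 0 -0.010 0 0; 0 -0.011 0 0")

```text
t: 4.35
eef_pos: [0.3349, -0.493, 0.1214]
tool_rot: [0.0, 0.931, 0.365, 0.0]
contact_force: [0.0, 1.3, 0.2]
gripper_width: 0.885
grasp_force: 0.2
```

send_rows(deltas="0 -0.0005 0 0; 0 -0.001 0 0; 0 -0.001 0 0")

```text
t: 4.65
eef_pos: [0.3343, -0.4923, 0.1214]
tool_rot: [0.0, 0.931, 0.365, 0.0]
contact_force: [0.4, 0.2, 1.5]
gripper_width: 0.876
grasp_force: 0.2
```

```bash
cat >> h.py <<'E'
def av(n=4):
    F=[]
    for i in range(n):
        o=st() if i==n-1 else bot.get_obs(); F.append(np.r_[o["contact_force"],o["torque"]]); bot.read_camera("side")
    m=np.mean(F,0); a=np.radians(42.8); print("mean Fx Fy Fz Tz",np.round([np.cos(a)*m[0]+np.sin(a)*m[1],-np.sin(a)*m[0]+np.cos(a)*m[1],m[2],m[5]],3))
E
python3 -c "from h import *; av()"
```

```text
t4.80 p 0.23 12.41 z121.31 hdg42.77 F -0.96 -1.28 0.15 Tz 0.0042 w0.8808 g0.2
mean Fx Fy Fz Tz [-0.549 -0.586  0.38  -0.025]
```

send_rows(deltas="0 -0.0005 0 0; 0 -0.001 0 0; 0 -0.001 0 0")

```text
t: 5.15
eef_pos: [0.3335, -0.4915, 0.1213]
tool_rot: [0.0, 0.931, 0.365, 0.0]
contact_force: [0.3, -0.8, 0.3]
gripper_width: 0.88
grasp_force: 0.3
```

send_rows(deltas="0 -0.0005 0 0; 0 -0.001 0 0; 0 -0.001 0 0")

```text
t: 5.45
eef_pos: [0.333, -0.4909, 0.1215]
tool_rot: [0.0, 0.931, 0.365, 0.0]
contact_force: [0.6, -1.0, 1.5]
gripper_width: 0.878
grasp_force: 0.6
```

```bash
python3 -c "from h import *; av()"
```

```text
t5.60 p 0.23 14.23 z121.45 hdg42.76 F 0.02 -1.10 1.31 Tz 0.0454 w0.8774 g0.7
mean Fx Fy Fz Tz [ 0.043 -1.257  1.403  0.027]
```

send_rows(deltas="0 -0.0005 0 0; 0 -0.001 0 0; 0 -0.001 0 0")

```text
t: 5.95
eef_pos: [0.3325, -0.4904, 0.1216]
tool_rot: [0.001, 0.931, 0.365, 0.0]
contact_force: [1.9, -2.0, 1.6]
gripper_width: 0.879
grasp_force: 1.4
```

```bash
python3 -c "from h import *; av(3)"
```

```text
t6.05 p 0.24 14.96 z121.61 hdg42.77 F -0.34 -3.10 3.06 Tz -0.0443 w0.8820 g1.5
mean Fx Fy Fz Tz [ 0.036 -2.86   2.158 -0.011]
```

send_rows(deltas="0 -0.0005 0 0; 0 -0.001 0 0; 0 -0.001 0 0")

```text
t: 6.4
eef_pos: [0.332, -0.4898, 0.1218]
tool_rot: [0.001, 0.931, 0.365, 0.0]
contact_force: [3.1, -3.9, 3.2]
gripper_width: 0.881
grasp_force: 2.4
```

```bash
python3 -c "from h import *; av()"
```

```text
t6.55 p 0.26 15.79 z121.70 hdg42.77 F 0.31 -4.62 3.37 Tz -0.0105 w0.8818 g2.6
mean Fx Fy Fz Tz [ 0.189 -4.491  3.687 -0.016]
```

send_rows(deltas="0 0.004 0 0; 0 0.009 0 0; 0 0.015 0 0; 0 0.02 0 0; 0 0.024 0 0")

```text
t: 7.1
eef_pos: [0.3478, -0.5068, 0.1208]
tool_rot: [-0.001, 0.931, 0.365, -0.0]
contact_force: [-0.0, 0.1, -0.7]
gripper_width: 0.883
grasp_force: 0.0
```

send_rows(deltas="0 0.001 0 0; 0 0.002 0 0; 0 0.003 0 0; 0 0.0035 0 0; 0 0.0035 0 0")

```text
t: 7.6
eef_pos: [0.3501, -0.5094, 0.1214]
tool_rot: [0.0, 0.931, 0.365, -0.0]
contact_force: [-0.5, 0.7, 0.2]
gripper_width: 0.877
grasp_force: 0.1
```

```bash
python3 -c "from h import *; av()"
```

```text
t7.75 p 0.21 -10.96 z121.35 hdg42.76 F 1.21 0.30 0.58 Tz -0.0878 w0.8775 g0.2
mean Fx Fy Fz Tz [ 0.211  0.384  0.088 -0.036]
```

send_rows(deltas="0 0.0005 0 0; 0 0.001 0 0; 0 0.001 0 0")

```text
t: 8.1
eef_pos: [0.3508, -0.5102, 0.1213]
tool_rot: [0.0, 0.931, 0.365, -0.0]
contact_force: [-0.9, 0.1, -0.2]
gripper_width: 0.879
grasp_force: 0.3
```

```bash
python3 -c "from h import *; av()"
```

```text
t8.25 p 0.18 -12.01 z121.30 hdg42.76 F 0.81 1.11 0.62 Tz 0.0317 w0.8797 g0.3
mean Fx Fy Fz Tz [0.063 0.312 0.488 0.043]
```

send_rows(deltas="0 0.0005 0 0; 0 0.001 0 0; 0 0.001 0 0")

```text
t: 8.6
eef_pos: [0.3514, -0.5108, 0.1213]
tool_rot: [-0.0, 0.931, 0.365, -0.0]
contact_force: [-1.8, 1.4, 2.1]
gripper_width: 0.881
grasp_force: 1.0
```

```bash
python3 -c "from h import *; av()"
```

```text
t8.75 p 0.18 -12.82 z121.28 hdg42.77 F -0.14 2.92 2.43 Tz -0.0060 w0.8790 g1.1
mean Fx Fy Fz Tz [ 0.08   2.631  2.149 -0.015]
```

send_rows(deltas="0 0.0005 0 0; 0 0.001 0 0; 0 0.001 0 0")

```text
t: 9.1
eef_pos: [0.3519, -0.5114, 0.1213]
tool_rot: [-0.0, 0.931, 0.365, -0.0]
contact_force: [-2.5, 2.2, 4.2]
gripper_width: 0.881
grasp_force: 2.1
```

```bash
python3 -c "from h import *; av(3)"
```

```text
t9.20 p 0.19 -13.73 z121.29 hdg42.76 F -0.45 3.83 3.88 Tz 0.0462 w0.8799 g2.2
mean Fx Fy Fz Tz [-4.690e-01  3.677e+00  3.914e+00  2.000e-03]
```

send_rows(deltas="0 -0.004 0 0; 0 -0.009 0 0; 0 -0.0146 0 0; 0 -0.0146 0 0; 0 -0.0146 -0.01 0")

```text
t: 9.75
eef_pos: [0.3417, -0.5002, 0.1305]
tool_rot: [-0.001, 0.931, 0.365, -0.0]
contact_force: [-0.8, 0.2, -0.3]
gripper_width: 0.877
grasp_force: 0.0
```

send_rows(deltas="0 0 -0.01 0; 0 0 -0.02 0; 0 0 -0.028 0; 0 0 -0.028 0; 0 0 -0.028 0", claw=0.55, force=30)

```text
t: 10.25
eef_pos: [0.3427, -0.5013, 0.16]
tool_rot: [0.001, 0.931, 0.365, 0.0]
contact_force: [0.2, 0.2, -0.3]
gripper_width: 0.549
grasp_force: 0.0
```

```bash
python3 -c "
from h import *
av(2); W=cloud('side')
n=np.hypot(W[:,0],W[:,1])<75
for lo in range(140,190,3):
    q=W[n&(W[:,2]>=lo)&(W[:,2]<lo+3)&(W[:,1]<-20)]
    if len(q)>3: print(lo,len(q),np.percentile(q,[3,97],axis=0)[:,:2].round(1).tolist())
p=bot.read_camera('side'); cv2.imwrite('pics/d.png',cv2.resize(p['img'][60:230,90:290],None,fx=3,fy=3)[:,:,::-1])"
```

```text
t10.30 p 0.21 0.37 z159.55 hdg42.77 F -0.10 0.36 -0.55 Tz -0.0060 w0.5482 g0.0
mean Fx Fy Fz Tz [ 0.085  0.167 -0.42   0.004]
140 34 [[-18.8, -27.9], [16.5, -20.3]]
143 42 [[-15.8, -28.4], [14.3, -20.4]]
152 7 [[-8.2, -30.7], [5.7, -28.3]]
155 10 [[-11.1, -31.3], [9.8, -26.9]]
158 8 [[-9.7, -36.8], [10.4, -26.1]]
161 15 [[-9.6, -38.2], [10.5, -25.0]]
164 19 [[-10.3, -38.8], [9.9, -29.7]]
167 17 [[-5.6, -38.3], [9.6, -29.4]]
170 16 [[-8.9, -39.0], [11.0, -27.1]]
173 19 [[-8.3, -38.9], [9.9, -28.4]]
176 21 [[-10.4, -39.1], [10.3, -25.5]]
179 18 [[-7.0, -39.1], [9.4, -26.9]]
182 16 [[-6.7, -39.0], [10.7, -30.0]]
185 6 [[7.8, -31.8], [10.3, -26.8]]
```

View pics/d.png

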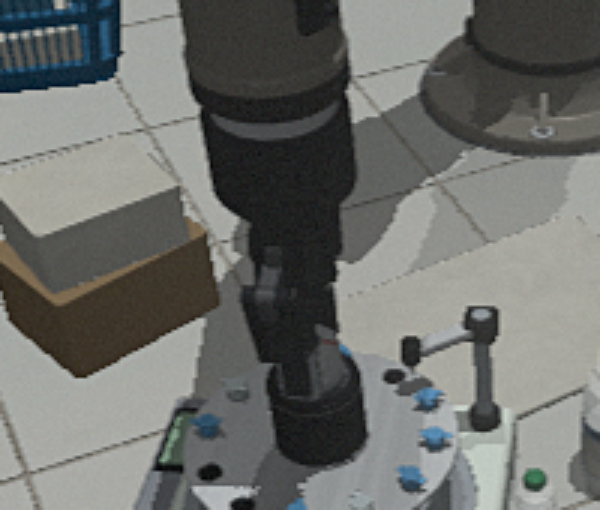

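send_rows(deltas="0 -0.0005 -0.002 0; 0 -0.0005 -0.002 0; 0 -0.0005 -0.002 0; 0 -0.0005 -0.002 0; 0 -0.0005 -0.002 0", claw=0.3, force=30)

```text
t: 10.95
eef_pos: [0.342, -0.5006, 0.1611]
tool_rot: [0.0, 0.931, 0.365, 0.0]
contact_force: [1.5, -2.7, -4.6]
gripper_width: 0.381
grasp_force: 32.0
```

```bash
python3 -c "from h import *; av(6)"
```

```text
t11.20 p 0.23 1.02 z161.09 hdg42.77 F -0.49 -2.77 -5.59 Tz -0.0110 w0.3838 g32.0
mean Fx Fy Fz Tz [-0.688 -3.178 -5.359  0.01 ]
```

send_rows(deltas="0 0.0004 0.0008 3; 0 0.0004 0.001 7; 0 0.0004 0.0012 11; 0 0.0004 0.0014 15; 0 0.0004 0.0014 18")

```text
t: 11.75
eef_pos: [0.3422, -0.5007, 0.1604]
tool_rot: [-0.0, 0.977, 0.213, -0.0]
contact_force: [1.2, -1.1, -0.9]
gripper_width: 0.382
grasp_force: 32.3
```

```bash
python3 -c "from h import *; av(6)"
```

```text
t12.00 p 0.25 0.76 z160.38 hdg24.83 F 0.71 0.70 2.92 Tz -0.0867 w0.3844 g32.5
mean Fx Fy Fz Tz [ 0.414 -0.495  0.987 -0.05 ]
```

send_rows(deltas="0 0 0.0001 2; 0 0 0.0002 4; 0 0 0.0002 6; 0 0 0.0002 6")

```text
t: 12.45
eef_pos: [0.3422, -0.5008, 0.1602]
tool_rot: [0.0, 0.987, 0.163, 0.0]
contact_force: [0.2, 1.1, 4.3]
gripper_width: 0.382
grasp_force: 32.7
```

```bash
python3 -c "from h import *; av(6)"
```

```text
t12.70 p 0.21 0.67 z160.18 hdg18.82 F 0.10 2.47 6.22 Tz -0.1296 w0.3831 g32.8
mean Fx Fy Fz Tz [ 0.701  1.409  5.513 -0.11 ]
```

```bash
cat >> h.py <<'E'
def red(img,p,z=.1715):
    i=img.astype(int); m=(i[...,0]-np.maximum(i[...,1],i[...,2])>20); v,u=np.nonzero(m)
    Ci=np.linalg.inv(p["camera_from_world"]); d=np.c_[(u-p["cx"])/p["fx"],-(v-p["cy"])/p["fy"],-np.ones(len(u))]@Ci[:3,:3].T
    X=Ci[:3,3]+d*((z-Ci[2,3])/d[:,2])[:,None]; e=(X[:,:2]-[.3425,-.5015])*1e3; k=np.hypot(*e.T)<22
    w=(i[...,0]-np.maximum(i[...,1],i[...,2]))[v,u][k]; e=e[k]
    c=(e*w[:,None]).sum(0)/max(w.sum(),1); print("red",k.sum(),c.round(2),np.degrees(np.arctan2(c[1],c[0])).round(1)); return k.sum()
E
python3 -c "
from h import *
st(); p=bot.read_camera('side'); d=cv2.resize(cv2.imread('pics/d.png'),(200,170),interpolation=cv2.INTER_AREA)[:,:,::-1]
f=np.zeros((420,560,3),np.uint8); f[60:230,90:290]=d; red(f,p); red(p['img'],p)
t=bot.read_camera('top'); red(t['img'],t)
a=np.hstack([f[130:210,160:240],p['img'][130:210,160:240]]); cv2.imwrite('pics/e.png',cv2.resize(a,None,fx=5,fy=5)[:,:,::-1]); st()"
```

```text
t12.75 p 0.23 0.68 z160.16 hdg18.82 F 0.52 2.18 6.11 Tz -0.1977 w0.3870 g32.8
red 0 [0. 0.] 0.0
red 2 [12.51  3.2 ] 14.4
red 0 [0. 0.] 0.0
t12.85 p 0.23 0.68 z160.16 hdg18.82 F 0.27 2.30 5.22 Tz -0.1289 w0.3816 g32.8
```

View pics/e.png

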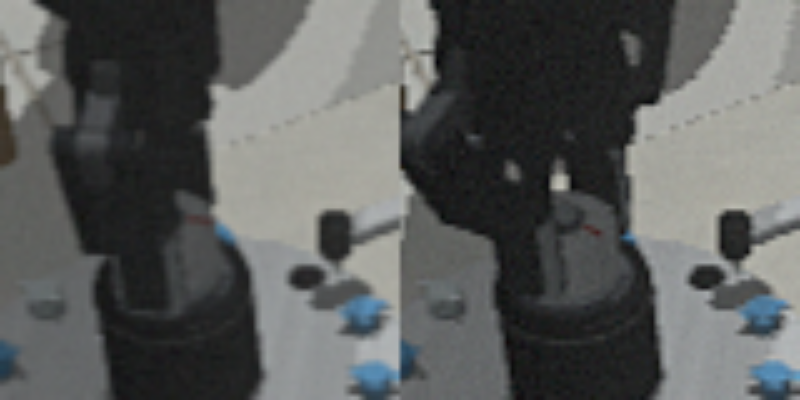

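send_rows(deltas="0 0 -0.0003 1; 0 0 -0.0003 2; 0 0 -0.0003 3; 0 0 -0.0003 4; 0 0 -0.0003 4")

```text
t: 13.35
eef_pos: [0.3422, -0.5009, 0.16]
tool_rot: [0.0, 0.992, 0.128, 0.0]
contact_force: [-0.6, 1.9, 4.0]
gripper_width: 0.382
grasp_force: 32.8
```

```bash
python3 -c "from h import *; av(8)"
```

```text
t13.70 p 0.23 0.66 z160.05 hdg14.77 F -0.03 1.43 4.86 Tz -0.0546 w0.3860 g32.8
mean Fx Fy Fz Tz [ 0.717  1.154  4.456 -0.045]
```

send_rows(deltas="0 0 0 1; 0 0 0 2; 0 0 0 3; 0 0 0 4; 0 0 0 4")

```text
t: 14.25
eef_pos: [0.3422, -0.5009, 0.16]
tool_rot: [0.0, 0.996, 0.093, 0.0]
contact_force: [-0.8, 1.0, 3.5]
gripper_width: 0.382
grasp_force: 32.7
```

```bash
python3 -c "from h import *; av(8)"
```

```text
t14.60 p 0.22 0.64 z159.95 hdg10.76 F 0.81 0.71 4.14 Tz -0.0432 w0.3842 g32.7
mean Fx Fy Fz Tz [ 0.322  0.433  3.677 -0.051]
```

send_rows(deltas="0 0 0 1; 0 0 0 2")

```text
t: 14.85
eef_pos: [0.3422, -0.5009, 0.1599]
tool_rot: [0.0, 0.997, 0.076, 0.0]
contact_force: [0.5, 0.4, 2.0]
gripper_width: 0.384
grasp_force: 32.6
```

```bash
cat >> h.py <<'E'
def tq():
    for i in range(6):
        o=bot.get_obs(); print("%.2f Tz %.3f j7 %.4f"%(o["t"],o["torque"][2],o["joint_torque"][6]),end=" | "); bot.read_camera("side")
    av(1)
E
python3 -c "from h import *; tq()"
```

```text
14.85 Tz 0.163 j7 0.1066 | 14.90 Tz 0.066 j7 0.0629 | 14.95 Tz -0.017 j7 -0.1346 | 15.00 Tz -0.081 j7 -0.0310 | 15.05 Tz -0.052 j7 0.0162 | 15.10 Tz -0.018 j7 0.0322 | t15.15 p 0.19 0.64 z159.95 hdg8.76 F -0.06 1.02 2.28 Tz -0.0363 w0.3826 g32.6
mean Fx Fy Fz Tz [-0.057  1.015  2.284 -0.036]
```

send_rows(deltas="0 0 0.0001 1; 0 0 0.0001 2")

```text
t: 15.4
eef_pos: [0.3422, -0.5009, 0.1599]
tool_rot: [0.0, 0.998, 0.058, 0.0]
contact_force: [0.5, -0.0, 2.2]
gripper_width: 0.38
grasp_force: 32.6
```

```bash
python3 -c "from h import *; tq()"
```

```text
15.40 Tz 0.061 j7 0.0868 | 15.45 Tz 0.046 j7 0.0513 | 15.50 Tz -0.006 j7 -0.1454 | 15.55 Tz -0.016 j7 -0.0423 | 15.60 Tz 0.011 j7 0.0047 | 15.65 Tz -0.024 j7 0.0207 | t15.70 p 0.18 0.63 z159.92 hdg6.76 F 0.87 0.30 2.94 Tz -0.0928 w0.3845 g32.6
mean Fx Fy Fz Tz [ 0.87   0.297  2.935 -0.093]
```

send_rows(deltas="0 0 0 0; 0 0 0 0; 0 0 0 0; 0 0 0 -4; 0 0 0 -10", claw=0.88, force=20)

```text
t: 16.25
eef_pos: [0.3422, -0.5007, 0.1597]
tool_rot: [-0.0, 0.989, 0.147, -0.0]
contact_force: [0.3, -0.0, 1.0]
gripper_width: 0.881
grasp_force: 0.0
```

```bash
python3 -c "from h import *; st()"
```

```text
t16.25 p 0.28 0.81 z159.72 hdg16.96 F 0.22 -0.25 0.96 Tz 0.0109 w0.8808 g0.0
```

send_rows(deltas="0 0 0 -7; 0 0 0.01 -14; 0 0 0.02 -20; 0 0 0.03 -26; 0 0 0.0385 -26")

```text
t: 16.75
eef_pos: [0.3419, -0.5008, 0.1207]
tool_rot: [-0.0, 0.931, 0.365, 0.0]
contact_force: [-0.6, 0.0, -0.5]
gripper_width: 0.878
grasp_force: 0.0
```

send_rows(deltas="0 -0.001 0 0; 0 -0.004 0 0; 0 -0.0065 0 0; 0 -0.0075 0 0; 0 -0.008 0 0")

```text
t: 17.25
eef_pos: [0.3368, -0.495, 0.1219]
tool_rot: [0.0, 0.931, 0.364, 0.0]
contact_force: [0.6, 0.3, 0.7]
gripper_width: 0.88
grasp_force: 0.0
```

```bash
python3 -c "from h import *; av(4)"
```

```text
t17.40 p 0.23 8.55 z121.65 hdg42.76 F 0.20 0.06 -0.40 Tz 0.0017 w0.8771 g0.0
mean Fx Fy Fz Tz [ 0.145  0.3    0.004 -0.009]
```

send_rows(deltas="0 -0.0008 0 0; 0 -0.0015 0 0; 0 -0.0015 0 0")

```text
t: 17.75
eef_pos: [0.3357, -0.4938, 0.1213]
tool_rot: [-0.0, 0.931, 0.365, -0.0]
contact_force: [0.4, -0.0, 0.8]
gripper_width: 0.878
grasp_force: 0.0
```

```bash
python3 -c "from h import *; av(3)"
```

```text
t17.85 p 0.22 10.17 z121.38 hdg42.77 F 0.21 -0.08 -0.05 Tz 0.0261 w0.8820 g0.0
mean Fx Fy Fz Tz [ 0.173 -0.217  0.079  0.006]
```

send_rows(deltas="0 -0.0004 0 0; 0 -0.0008 0 0; 0 -0.0008 0 0")

```text
t: 18.2
eef_pos: [0.3353, -0.4934, 0.1215]
tool_rot: [0.0, 0.931, 0.365, 0.0]
contact_force: [0.5, -0.8, -0.2]
gripper_width: 0.878
grasp_force: 0.2
```

```bash
python3 -c "from h import *; av(3)"
```

```text
t18.30 p 0.24 10.83 z121.48 hdg42.77 F -0.20 -0.04 -0.04 Tz 0.0003 w0.8779 g0.3
mean Fx Fy Fz Tz [-0.088 -0.514 -0.062  0.008]
```

send_rows(deltas="0 -0.0003 0 0; 0 -0.0006 0 0; 0 -0.0006 0 0")

```text
t: 18.65
eef_pos: [0.335, -0.4931, 0.1216]
tool_rot: [0.0, 0.931, 0.365, 0.0]
contact_force: [0.5, -1.3, 0.5]
gripper_width: 0.882
grasp_force: 0.7
```

```bash
python3 -c "from h import *; av(3)"
```

```text
t18.75 p 0.25 11.26 z121.57 hdg42.77 F 0.45 -1.74 1.01 Tz 0.0419 w0.8814 g0.8
mean Fx Fy Fz Tz [-0.09  -1.267  0.809  0.023]
```

send_rows(deltas="0 -0.0003 0 0; 0 -0.0006 0 0; 0 -0.0006 0 0")

```text
t: 19.1
eef_pos: [0.3348, -0.4927, 0.1217]
tool_rot: [0.0, 0.931, 0.365, 0.0]
contact_force: [2.1, -2.4, 1.9]
gripper_width: 0.881
grasp_force: 1.5
```

```bash
python3 -c "from h import *; av(4)"
```

```text
t19.25 p 0.32 11.69 z121.68 hdg42.77 F 0.07 -3.94 1.21 Tz -0.0642 w0.8760 g1.6
mean Fx Fy Fz Tz [-0.127 -3.41   1.481  0.004]
```

send_rows(deltas="0 0.003 0 0; 0 0.007 0 0; 0 0.011 0 0; 0 0.011 -0.004 0; 0 0.011 -0.012 0")

```text
t: 19.8
eef_pos: [0.3414, -0.4999, 0.133]
tool_rot: [-0.001, 0.931, 0.365, -0.0]
contact_force: [-0.1, 0.4, 0.1]
gripper_width: 0.884
grasp_force: 0.0
```

send_rows(deltas="0 0 -0.012 0; 0 0 -0.0265 0; 0 0 -0.0265 0; 0 0 -0.0265 0")

```text
t: 20.2
eef_pos: [0.342, -0.5008, 0.1608]
tool_rot: [0.001, 0.931, 0.365, 0.0]
contact_force: [-0.6, 0.9, -0.6]
gripper_width: 0.877
grasp_force: 0.0
```

```bash
python3 -c "from h import *; av(2)"
```

```text
t20.25 p 0.18 1.26 z160.14 hdg42.76 F -0.43 0.12 -0.28 Tz 0.0183 w0.8825 g0.0
mean Fx Fy Fz Tz [-0.115  0.602 -0.455  0.021]
```

send_rows(deltas="0 0 0 0; 0 0 0 0; 0 0 0 0; 0 0 0 0; 0 0 0 0", claw=0.3, force=30)

```text
t: 20.8
eef_pos: [0.3421, -0.5006, 0.1598]
tool_rot: [0.0, 0.931, 0.365, 0.0]
contact_force: [1.1, -0.6, -1.4]
gripper_width: 0.386
grasp_force: 30.4
```

```bash
python3 -c "from h import *; av(4)"
```

```text
t20.95 p 0.26 0.93 z159.83 hdg42.77 F 0.26 -1.62 -2.82 Tz 0.0092 w0.3855 g30.4
mean Fx Fy Fz Tz [ 0.074 -1.533 -2.206  0.011]
```

send_rows(deltas="0 0.0002 0.0002 1; 0 0.0002 0.0002 2")

```text
t: 21.2
eef_pos: [0.3421, -0.5007, 0.1598]
tool_rot: [0.0, 0.938, 0.348, 0.0]
contact_force: [1.0, -1.5, -0.3]
gripper_width: 0.381
grasp_force: 30.5
```

```bash
python3 -c "from h import *; tq()"
```

```text
21.20 Tz 0.189 j7 0.0669 | 21.25 Tz 0.026 j7 0.0403 | 21.30 Tz 0.078 j7 -0.1562 | 21.35 Tz -0.005 j7 -0.0543 | 21.40 Tz 0.043 j7 -0.0080 | 21.45 Tz -0.034 j7 0.0078 | t21.50 p 0.26 0.91 z159.77 hdg40.76 F 0.87 -1.27 0.19 Tz 0.0027 w0.3789 g30.5
mean Fx Fy Fz Tz [ 0.869 -1.274  0.191  0.003]
```

send_rows(deltas="0 0 0.0001 1; 0 0 0.0001 2")

```text
t: 21.75
eef_pos: [0.3421, -0.5007, 0.1598]
tool_rot: [0.0, 0.944, 0.331, 0.0]
contact_force: [1.7, -1.1, 0.0]
gripper_width: 0.388
grasp_force: 30.6
```

```bash
python3 -c "from h import *; tq()"
```

```text
21.75 Tz 0.215 j7 0.0364 | 21.80 Tz 0.045 j7 0.0246 | 21.85 Tz 0.059 j7 -0.1686 | 21.90 Tz 0.033 j7 -0.0671 | 21.95 Tz 0.006 j7 -0.0207 | 22.00 Tz 0.003 j7 -0.0048 | t22.05 p 0.26 0.89 z159.71 hdg38.77 F 0.28 -1.81 1.19 Tz 0.0030 w0.3869 g30.7
mean Fx Fy Fz Tz [ 0.284 -1.815  1.188  0.003]
```

send_rows(deltas="0 0 0.0001 1; 0 0 0.0001 2")

```text
t: 22.3
eef_pos: [0.3421, -0.5007, 0.1597]
tool_rot: [0.0, 0.949, 0.315, 0.0]
contact_force: [2.2, -0.3, 1.8]
gripper_width: 0.387
grasp_force: 30.8
```

```bash
python3 -c "from h import *; tq()"
```

```text
22.30 Tz 0.275 j7 0.0042 | 22.35 Tz 0.075 j7 -0.0011 | 22.40 Tz 0.045 j7 -0.1918 | 22.45 Tz 0.047 j7 -0.0908 | 22.50 Tz 0.023 j7 -0.0448 | 22.55 Tz -0.005 j7 -0.0292 | t22.60 p 0.20 0.86 z159.67 hdg36.76 F -0.41 -0.65 3.00 Tz -0.0127 w0.3834 g30.9
mean Fx Fy Fz Tz [-0.41  -0.65   2.998 -0.013]
```

send_rows(deltas="0 0 0 0; 0 0 0 0; 0 0 0 0; 0 0 0 -3; 0 0 0 -6", claw=0.88, force=20)

```text
t: 23.15
eef_pos: [0.3417, -0.5004, 0.1592]
tool_rot: [-0.0, 0.931, 0.366, -0.0]
contact_force: [0.4, 0.7, -0.1]
gripper_width: 0.879
grasp_force: 0.0
```

send_rows(deltas="0 0 0.01 0; 0 0 0.02 0; 0 0 0.03 0; 0 0 0.038 0; 0 0 0.038 0")

```text
t: 23.65
eef_pos: [0.3413, -0.4997, 0.1196]
tool_rot: [-0.001, 0.931, 0.365, -0.0]
contact_force: [0.5, 1.3, 0.6]
gripper_width: 0.878
grasp_force: 0.0
```

send_rows(deltas="0 -0.002 0 0; 0 -0.005 0 0; 0 -0.0075 0 0; 0 -0.0085 0 0; 0 -0.009 0 0")

```text
t: 24.15
eef_pos: [0.3358, -0.494, 0.1219]
tool_rot: [0.0, 0.931, 0.365, 0.0]
contact_force: [0.4, 0.5, -0.7]
gripper_width: 0.88
grasp_force: 0.0
```

```bash
python3 -c "from h import *; av(3)"
```

```text
t24.25 p 0.19 9.94 z121.69 hdg42.76 F -0.42 -0.65 0.26 Tz -0.0220 w0.8794 g0.0
mean Fx Fy Fz Tz [ 0.098 -0.275 -0.102  0.013]
```

send_rows(deltas="0 -0.0004 0 0; 0 -0.0008 0 0; 0 -0.0008 0 0")

```text
t: 24.6
eef_pos: [0.3355, -0.4935, 0.1215]
tool_rot: [0.0, 0.931, 0.365, 0.0]
contact_force: [-0.1, 0.2, -0.1]
gripper_width: 0.88
grasp_force: 0.1
```

```bash
python3 -c "from h import *; av(3)"
```

```text
t24.70 p 0.24 10.65 z121.55 hdg42.77 F -0.46 0.10 0.88 Tz -0.0453 w0.8742 g0.2
mean Fx Fy Fz Tz [-0.035  0.019  0.364 -0.044]
```

send_rows(deltas="0 -0.0003 0 0; 0 -0.0006 0 0; 0 -0.0006 0 0")

```text
t: 25.05
eef_pos: [0.3351, -0.4932, 0.1217]
tool_rot: [0.0, 0.931, 0.365, 0.0]
contact_force: [1.0, -0.6, 0.2]
gripper_width: 0.879
grasp_force: 0.6
```

```bash
python3 -c "from h import *; av(3)"
```

```text
t25.15 p 0.21 11.10 z121.64 hdg42.77 F 0.28 -0.75 0.72 Tz -0.0071 w0.8776 g0.6
mean Fx Fy Fz Tz [ 0.174 -0.79   0.452 -0.005]
```

send_rows(deltas="0 -0.0003 0 0; 0 -0.0006 0 0; 0 -0.0006 0 0")

```text
t: 25.5
eef_pos: [0.3348, -0.4928, 0.1218]
tool_rot: [0.0, 0.931, 0.365, 0.0]
contact_force: [2.2, -2.4, 1.2]
gripper_width: 0.882
grasp_force: 1.1
```

```bash
python3 -c "from h import *; av(4)"
```

```text
t25.65 p 0.28 11.56 z121.73 hdg42.77 F 1.33 -2.66 1.57 Tz 0.0228 w0.8812 g1.2
mean Fx Fy Fz Tz [ 0.246 -2.531  1.586 -0.005]
```

send_rows(deltas="0 -0.0002 0 0; 0 -0.0004 0 0; 0 -0.0004 0 0")

```text
t: 26.0
eef_pos: [0.3346, -0.4926, 0.1218]
tool_rot: [0.001, 0.931, 0.365, 0.0]
contact_force: [2.0, -2.4, 2.1]
gripper_width: 0.881
grasp_force: 1.7
```

```bash
python3 -c "from h import *; av(4)"
```

```text
t26.15 p 0.25 11.88 z121.81 hdg42.77 F 1.00 -3.43 2.77 Tz 0.0163 w0.8832 g1.8
mean Fx Fy Fz Tz [ 0.217 -3.435  2.816  0.008]
```

send_rows(deltas="0 0.004 0 0; 0 0.009 0 0; 0 0.014 0 0; 0 0.018 0 0; 0 0.02 0 0")

```text
t: 26.7
eef_pos: [0.3479, -0.507, 0.1211]
tool_rot: [-0.0, 0.931, 0.365, -0.0]
contact_force: [-1.8, 0.1, -0.8]
gripper_width: 0.881
grasp_force: 0.0
```

```bash
python3 -c "from h import *; av(3)"
```

```text
t26.80 p 0.27 -7.74 z121.29 hdg42.77 F -0.18 0.06 -0.02 Tz -0.0413 w0.8805 g0.0
mean Fx Fy Fz Tz [-0.388  0.478 -0.177 -0.032]
```

send_rows(deltas="0 0.0005 0 0; 0 0.001 0 0; 0 0.001 0 0")

```text
t: 27.15
eef_pos: [0.3485, -0.5077, 0.1216]
tool_rot: [0.0, 0.931, 0.365, -0.0]
contact_force: [0.3, 1.1, -0.4]
gripper_width: 0.879
grasp_force: 0.0
```

```bash
python3 -c "from h import *; av(3)"
```

```text
t27.25 p 0.20 -8.59 z121.55 hdg42.77 F 0.40 0.32 -0.39 Tz 0.0160 w0.8828 g0.0
mean Fx Fy Fz Tz [ 0.509  0.196 -0.192  0.004]
```

send_rows(deltas="0 0.0004 0 0; 0 0.0007 0 0; 0 0.0007 0 0")

```text
t: 27.6
eef_pos: [0.3488, -0.5081, 0.1215]
tool_rot: [-0.0, 0.931, 0.365, -0.0]
contact_force: [-1.9, 1.4, 0.2]
gripper_width: 0.881
grasp_force: 0.5
```

```bash
python3 -c "from h import *; av(3)"
```

```text
t27.70 p 0.22 -9.11 z121.47 hdg42.77 F -0.27 1.06 1.01 Tz -0.0435 w0.8802 g0.6
mean Fx Fy Fz Tz [-0.282  1.478  0.619 -0.01 ]
```

send_rows(deltas="0 0.0003 0 0; 0 0.0005 0 0; 0 0.0005 0 0")

```text
t: 28.05
eef_pos: [0.3491, -0.5084, 0.1215]
tool_rot: [-0.0, 0.931, 0.365, -0.0]
contact_force: [-1.6, 1.4, 2.0]
gripper_width: 0.88
grasp_force: 1.2
```

```bash
python3 -c "from h import *; av(3)"
```

```text
t28.15 p 0.21 -9.60 z121.47 hdg42.77 F 0.15 3.53 2.83 Tz -0.0623 w0.8768 g1.3
mean Fx Fy Fz Tz [ 0.299  2.883  2.128 -0.039]
```

send_rows(deltas="0 0.0002 0 0; 0 0.0004 0 0; 0 0.0004 0 0; 0 0.0004 0 0")

```text
t: 28.6
eef_pos: [0.3491, -0.5087, 0.1214]
tool_rot: [-0.0, 0.931, 0.365, -0.0]
contact_force: [-4.2, 2.9, 4.0]
gripper_width: 0.88
grasp_force: 2.5
```

```bash
python3 -c "from h import *; av(2)"
```

```text
t28.65 p -0.05 -9.81 z121.38 hdg42.76 F -1.31 4.96 2.51 Tz 0.0061 w0.8800 g2.6
mean Fx Fy Fz Tz [-1.205  4.986  3.27   0.026]
```

send_rows(deltas="0 -0.003 0 0; 0 -0.007 0 0; 0 -0.0107 0 0; 0 -0.0107 -0.006 0; 0 -0.0107 -0.016 0")

```text
t: 29.2
eef_pos: [0.3423, -0.5008, 0.1378]
tool_rot: [-0.0, 0.931, 0.365, 0.0]
contact_force: [-0.2, -0.5, 0.4]
gripper_width: 0.879
grasp_force: 0.0
```

send_rows(deltas="0 0 -0.012 0; 0 0 -0.022 0; 0 0 -0.022 0; 0 0 -0.022 0")

```text
t: 29.6
eef_pos: [0.3425, -0.5012, 0.16]
tool_rot: [0.0, 0.931, 0.365, 0.0]
contact_force: [-0.2, 0.8, -0.7]
gripper_width: 0.882
grasp_force: 0.0
```

send_rows(deltas="0 0 0 0; 0 0 0 0; 0 0 0 0; 0 0 0 0; 0 0 0 0", claw=0.3, force=30)

```text
t: 30.1
eef_pos: [0.3421, -0.5007, 0.1592]
tool_rot: [-0.0, 0.931, 0.365, -0.0]
contact_force: [-1.1, 0.4, 0.7]
gripper_width: 0.384
grasp_force: 30.0
```

```bash
python3 -c "from h import *; tq()"
```

```text
30.10 Tz 0.005 j7 0.0012 | 30.15 Tz -0.036 j7 0.0012 | 30.20 Tz 0.044 j7 0.0013 | 30.25 Tz -0.016 j7 0.0013 | 30.30 Tz 0.027 j7 0.0012 | 30.35 Tz 0.023 j7 0.0013 | t30.40 p 0.26 0.86 z159.22 hdg42.77 F 0.67 1.17 -1.76 Tz 0.0002 w0.3817 g30.0
mean Fx Fy Fz Tz [ 0.672  1.17  -1.758  0.   ]
```

send_rows(deltas="0 0 0.0001 1; 0 0 0.0001 2")

```text
t: 30.65
eef_pos: [0.3421, -0.5007, 0.1592]
tool_rot: [-0.0, 0.938, 0.348, -0.0]
contact_force: [-2.0, 2.2, -1.8]
gripper_width: 0.385
grasp_force: 30.1
```

```bash
python3 -c "from h import *; tq()"
```

```text
30.65 Tz 0.148 j7 0.0734 | 30.70 Tz -0.003 j7 0.0823 | 30.75 Tz -0.034 j7 -0.1111 | 30.80 Tz -0.051 j7 -0.0100 | 30.85 Tz -0.042 j7 0.0366 | 30.90 Tz -0.060 j7 0.0529 | t30.95 p 0.22 0.79 z159.21 hdg40.76 F 1.59 3.55 -1.53 Tz -0.1025 w0.3842 g30.1
mean Fx Fy Fz Tz [ 1.591  3.552 -1.526 -0.102]
```

send_rows(deltas="0 0 0 0; 0 0 0 0; 0 0 0 0; 0 0 0 -1; 0 0 0 -2", claw=0.88, force=20)

```text
t: 31.5
eef_pos: [0.3425, -0.5012, 0.1596]
tool_rot: [0.0, 0.931, 0.365, 0.0]
contact_force: [0.8, -0.6, -0.1]
gripper_width: 0.88
grasp_force: 0.0
```

send_rows(deltas="0 0 0.01 0; 0 0 0.02 0; 0 0 0.03 0; 0 0 0.0375 0; 0 0 0.0375 0")

```text
t: 32.0
eef_pos: [0.3416, -0.5002, 0.1201]
tool_rot: [-0.001, 0.931, 0.365, -0.0]
contact_force: [0.1, -0.0, -0.4]
gripper_width: 0.882
grasp_force: 0.0
```

send_rows(deltas="0 -0.002 0 0; 0 -0.005 0 0; 0 -0.008 0 0; 0 -0.0095 0 0; 0 -0.0098 0 0")

```text
t: 32.5
eef_pos: [0.3355, -0.4937, 0.1222]
tool_rot: [0.0, 0.931, 0.365, 0.0]
contact_force: [0.3, -0.3, 0.6]
gripper_width: 0.878
grasp_force: 0.0
```

send_rows(deltas="0 -0.0004 0 0; 0 -0.0008 0 0; 0 -0.001 0 0; 0 -0.001 0 0")

```text
t: 32.9
eef_pos: [0.3354, -0.4934, 0.1221]
tool_rot: [0.0, 0.931, 0.365, 0.0]
contact_force: [1.0, -0.5, 0.6]
gripper_width: 0.886
grasp_force: 0.5
```

```bash
python3 -c "from h import *; av(4)"
```

```text
t33.05 p 0.24 10.83 z122.12 hdg42.77 F -0.47 -1.61 1.06 Tz -0.0129 w0.8808 g0.7
mean Fx Fy Fz Tz [-0.357 -1.36   0.865  0.01 ]
```

send_rows(deltas="0 -0.0003 0 0; 0 -0.0006 0 0; 0 -0.0007 0 0; 0 -0.0007 0 0")

```text
t: 33.5
eef_pos: [0.3348, -0.4929, 0.1222]
tool_rot: [0.0, 0.931, 0.365, 0.0]
contact_force: [2.1, -2.7, 0.9]
gripper_width: 0.881
grasp_force: 1.3
```

```bash
python3 -c "from h import *; av(4)"
```

```text
t33.65 p 0.22 11.61 z122.10 hdg42.77 F 0.13 -2.30 1.83 Tz -0.0098 w0.8803 g1.4
mean Fx Fy Fz Tz [ 2.200e-01 -2.795e+00  1.905e+00  2.000e-03]
```

send_rows(deltas="0 0.004 0 0; 0 0.009 0 0; 0 0.014 0 0; 0 0.018 0 0; 0 0.0195 0 0")

```text
t: 34.2
eef_pos: [0.348, -0.5071, 0.1217]
tool_rot: [-0.0, 0.931, 0.365, -0.0]
contact_force: [0.7, 0.5, -0.4]
gripper_width: 0.877
grasp_force: 0.0
```

send_rows(deltas="0 0.0005 0 0; 0 0.0008 0 0; 0 0.001 0 0; 0 0.001 0 0")

```text
t: 34.6
eef_pos: [0.3483, -0.5075, 0.1219]
tool_rot: [-0.0, 0.931, 0.365, -0.0]
contact_force: [-0.8, 0.9, 0.0]
gripper_width: 0.884
grasp_force: 0.0
```

```bash
python3 -c "from h import *; av(3)"
```

```text
t34.70 p 0.19 -8.44 z121.97 hdg42.77 F -0.67 -0.09 0.63 Tz -0.0313 w0.8785 g0.0Traceback (most recent call last):
  File "<string>", line 1, in <module>
    from h import *; av(3)
                     ~~^^^
  File "h.py", line 18, in av
    o=st() if i==n-1 else bot.get_obs(); F.append(np.r_[o["contact_force"],o["torque"]]); bot.read_camera("side")
                                                                                          ~~~~~~~~~~~~~~~^^^^^^^^
ValueError: 200 camera calls are used up
```

send_rows(deltas="0 0.0004 0 0; 0 0.0008 0 0; 0 0.001 0 0; 0 0.001 0 0")

```text
t: 35.1
eef_pos: [0.3489, -0.5082, 0.1219]
tool_rot: [-0.0, 0.931, 0.365, -0.0]
contact_force: [-1.4, 1.3, 0.1]
gripper_width: 0.883
grasp_force: 0.8
```

send_rows(deltas="0 0.0003 0 0; 0 0.0004 0 0; 0 0.0004 0 0; 0 0.0004 0 0")

```text
t: 35.5
eef_pos: [0.3492, -0.5085, 0.1219]
tool_rot: [-0.0, 0.931, 0.365, -0.0]
contact_force: [-1.4, 3.0, 2.0]
gripper_width: 0.884
grasp_force: 1.4
```

```bash
python3 -c "from h import *; st()"
```

```text
t35.50 p 0.17 -9.67 z121.89 hdg42.76 F 1.01 3.16 1.97 Tz 0.0292 w0.8840 g1.4
```

send_rows(deltas="0 -0.003 0 0; 0 -0.007 0 0; 0 -0.0105 0 0; 0 -0.0105 0 0; 0 -0.0105 -0.01 0")

```text
t: 36.0
eef_pos: [0.3417, -0.5002, 0.1311]
tool_rot: [-0.001, 0.931, 0.365, -0.0]
contact_force: [0.9, 0.5, 0.0]
gripper_width: 0.881
grasp_force: 0.0
```

send_rows(deltas="0 0 -0.02 0; 0 0 -0.045 0; 0 0 -0.07 0; 0 0 -0.095 0; 0 0 -0.11 0")

```text
t: 36.5
eef_pos: [0.343, -0.5017, 0.2449]
tool_rot: [0.002, 0.931, 0.365, 0.001]
contact_force: [1.2, -1.0, -0.3]
gripper_width: 0.877
grasp_force: 0.0
```

send_rows(deltas="0 0 0 0; 0 0 0 0; 0 0 0 0; 0 0 0 0; 0 0 0 0")

```text
t: 37.0
eef_pos: [0.342, -0.5006, 0.2409]
tool_rot: [-0.001, 0.931, 0.365, -0.0]
contact_force: [-0.6, 0.3, 0.5]
gripper_width: 0.879
grasp_force: 0.0
```

```bash
python3 -c "from h import *; st(); print(bot.hand_in())"
```

```text
t37.00 p 0.26 1.01 z240.89 hdg42.77 F -0.26 0.61 0.51 Tz -0.0059 w0.8792 g0.0
the job is handed in; nothing more can be done
None
```

I handed the job in at 37 s with no verdict returned: I rocked the hub left then right, turned the nut about 0.77 rad clockwise (an estimated 0.17–0.23 rad past touch, inferred from the measured play because the torque readings were inconclusive), and the hub then moved only about 1 mm under roughly 3 N each way; the 200 camera calls ran out before a final look.

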